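# Brush out a bearing housing and hold it in the corner stops

## Task

Take the long bore brush out of its wooden stand and scrub the deep hole of the aluminium bearing housing: down to the bottom, up to the mouth, and down to the bottom again; then put the brush back upright in the stand and let go of it. Next take the housing and set it flat on the corner plate, its longer side along the longer fence, and press it into the corner so that it bears on both fences at once. Finish while still holding it there in the gripper, pressing firmly against both; do not tip the housing over and leave the other things on the bench where they lie.

Things in the scene. Friction and masses are not known exactly. Their poses are not given: they have to be found in the camera images.
- block: the bearing housing: a plain loose aluminium block, 62 (its x) x 50 (its y) x 70 mm tall, about 0.45 kg, standing on the bench with a round blind hole 32 mm wide and 55 mm deep open at the top, centred. Origin: centre of its underside; z up. It may stand left or right of the brush stand.
- bore_floor (a point): centre of the bottom of the housing's hole, 15 mm above the housing's underside
- brush: the bore brush, loose, about 0.09 kg, 190 mm long, upright in its stand: from the foot, a cylindrical brass-wire head 22 mm across and 75 mm long (treat it as hard), a thin 8 mm steel stem up to 110 mm, a round wooden handle 18 mm across from 110 to 190 mm. Origin: foot of the head; z runs up along it to the handle.
- brush_tip (a point): the foot (lower end) of the brush, on its axis
- stand: the brush stand: fixed wooden block 60 x 60 x 70 mm on a thin 90 x 90 mm black foot, with a 30 mm wide, 60 mm deep round hole in its top, centred, in which the brush stands (hole bottom 10 mm above the bench). Origin: centre of its underside; z up
- fixture: the corner plate: fixed flat steel plate 150 x 150 x 10 mm on the bench, with two rigid fences on it: a long low one and a short tall one. Origin: centre of its underside; x towards the short fence, y towards the long fence, z up. The fences' inner faces lie at x = +63 mm and y = +63 mm; the long one stands 22 mm above the plate (top 32 mm above the bench), the short one 48 mm (top 58 mm).
- long_fence: the longer, lower fence, 150 x 12 x 22 mm, along the plate's x, at its +y edge. Origin: centre of its underside. Fingers gripping the housing across its 50 mm width pass over this fence if they reach no lower than 30 mm above the housing's underside
- short_fence: the shorter and taller fence, 12 x 70 x 48 mm, along the plate's y, at its +x edge (from y = -15 to +55 mm in the plate's frame). Origin: centre of its underside
- seat (a point): point on the plate's upper face (10 mm above the bench) where the centre of the housing's underside lies when it touches both fences: 31 mm from the short fence's face and 25 mm from the long fence's face
- hammer: bystander: hammer lying on the bench
- screwdriver: bystander: screwdriver lying on the bench
- wrench: bystander: wrench lying on the bench
- bearing: bystander: steel bearing ring 44 mm across, 14 mm high; origin centre of its underside
- pulley: bystander: steel pulley 56 mm across, 30 mm high; origin centre of its underside
- collar: bystander: dark steel collar 36 mm across, 22 mm high; origin centre of its underside
Mind the look-alikes: they are no part of the job. What is meant by the block is not orange or pink, and is the smaller of those in its own colour.

How it is judged:
By the outcome, as a careful person would: the job done as asked, in the order asked, and still so for the second after the job is handed in, while the arm keeps its last pose, push and grip.
It also fails if it takes over 72 s, if anything falls off the work surface, if the arm or the gripper's body presses on something with over 40 N, if the wrist force passes 120 N, or if a joint passes its speed limit or range.

## Robot

A 7-joint arm with a two-finger parallel gripper is mounted at the origin on the work surface. World frame = base frame: x ahead of the robot, y to its left, z up, the work surface at z = 0. Lengths are in m, angles in degrees, forces in N, time in s.
With the tool pointing down it reaches from about 0.425 to 0.875 m from the base axis. Payload 4.7 kg.
Tool frame: the origin (TCP) lies midway between the tips of the shut fingers; the grasp point (between the pads) lies 19 mm behind it; z points along the fingers, y is the direction in which the jaws open and shut (so a half turn about z gives the same grasp; the last joint's range is limited). The gripper opens to 87 mm and grips with 3 to 60 N. Pads are 19 mm wide; open, the fingers measure 117 mm over their backs; the gripper's body (75 mm by 190 mm) begins 51 mm behind the grasp point.
Start: joints at [-62.561, 18.392, -4.016, 83.108, 1.295, 78.541, -3.26], TCP at [0.291, 0.581, 0.223] pointing down, gripper open.
Joint ranges: [-163.93, 163.93], [-17.29, 119.83], [-79.2, 71.16], [3.27, 140.29], [-89.18, 269.18], [5.43, 117.66], [-154.24, 154.24]. Speed limits (degrees/s): [147.25, 147.25, 180, 180, 180, 180, 180].

## Interface

Orientations are given as [roll, pitch, yaw] about the fixed x, y, z axes, in that order (R = Rz(yaw) Ry(pitch) Rx(roll)).
In Python, from workcell import env gives the robot as it stands.
- The arm moves only by the tool carry_out, never from a script. Its argument "moves" is text: rows parted by semicolons, each of 5 numbers parted by spaces: the gripper's target within -1 to 1 (fully open at 1, half-way at 0, shut at -1), then the shift along the tool's x, y, z in mm, then the turn about the tool's z in degrees. In form: claw x y z roll; .... A call has 1 to 12 rows; each row shifts and turns the commanded pose from where the row before left it, along the tool's axes as they then stand; what a row does not reach is not made up. A row lasts 1/12 s, in which the tool goes at most 41.7 mm and 7.16 degrees, less where a joint would pass 70% of its speed; a pose out of reach is approached as far as the arm can. A call with a gripper value outside its range is refused whole. The fingers move at their own pace and stop on an object; "force" is the grip in N (left out, the last holds). Time passes only in rows, so rows that do not move let the fingers close. It gives the time, the measured TCP pose, the force and the opening at its end, in the units of the state.
- env.get_state(): the state, without advancing time (a new reading comes with each control period).
- env.capture(name): name is "scene" or "top"; returns a dict with "img" (480x640x3 uint8, red, green, blue), "mtx" (3x3 intrinsics, pixels), "k1" (the pictures are not rectified: a ray, as slopes to the right and down, at radius r is drawn at 1 + k1 r^2 times it, then the intrinsics apply), "position" and "attitude" of the camera in the world. Camera axes: x right, y down, z forward; pixel columns grow to the right and rows downward; lengths in m; the calibration is good to about 2 mm. A picture is of the moment at which its call begins. There is no depth.
- env.sign_off(): hands the job in, once; it reports no verdict.
The state is a dict: "time_s": time; "joints": joint angles; "joint_vel": joint speeds; "joint_torque": joint torques, N m; "tcp_pos": TCP position; "ee_rot": TCP orientation; "contact_force": force on the tool from outside, world axes, zero at the start; "wrist_torque": the same for the moment, N m; "width": opening from 0.0 (shut) to 1.0 (fully open).
Only numpy, scipy, OpenCV 4.12 (cv2) and the standard library are available. Lean on these libraries where they do the work, as an engineer would, in place of code of your own. Each camera call takes 0.05 s, during which the arm holds its last target. There are 200 camera calls.

## Working session

There is one attempt and no reset: what is moved stays moved. The work goes in short steps, Python scripts to look and compute and a tool call to move; the robot and the scene stay as the last step left them, time stands still between calls to the robot, and variables do not carry over. Pictures are saved under pics/ and viewed, about 8 in all and at most 12, crops included, and the job is handed in when it is done.

Besides the shell and the picture viewer there is one more tool, called after "Call:" by a JSON object that holds its "fn" and its "kwargs". carry_out: Moves the arm, as the interface text tells. Its arguments: {"type":"object","properties":{"moves":{"type":"string"},"force":{"type":"number"}},"required":["moves"]}

```bash
mkdir -p pics; ls; cat > h.py <<'E'
import numpy as np, cv2
from workcell import env
def cap(n):
    c=env.capture(n); return c
def R(c):
    a=np.array(c["attitude"],float)
    return a
E
python3 - <<'E'
from h import *
for n in ("scene","top"):
    c=env.capture(n); cv2.imwrite(f"pics/{n}0.png",c["img"][:,:,::-1]); print(n,c["mtx"],c["k1"],c["position"],c["attitude"])
print(env.get_state())
E
```

```text
pics
scene [[439.62006273   0.         316.79477141]
 [  0.         439.62006273 244.32785307]
 [  0.           0.           1.        ]] -0.09695452694143085 [ 0.84088641 -0.48189979  0.63319183] [-135.51698554   -0.97013567   36.69974566]
top [[448.75415274   0.         323.68902429]
 [  0.         448.75415274 237.47816095]
 [  0.           0.           1.        ]] 0.0027511919496494104 [ 0.37307147 -0.05021813  0.92315555] [-170.33137468    1.57141188  -88.93861662]
{'time_s': 0.1, 'joints': array([-62.56073692,  18.43473828,  -4.01531468,  83.16912598,
         1.29345376,  78.54189778,  -3.25895592]), 'joint_vel': array([ 0.07093873, -0.07411512,  0.04516278, -0.31935918,  0.04234574,
        0.0385822 , -0.00584918]), 'joint_torque': array([-1.12705964e-04, -4.92572451e+01, -4.05912073e-01, -3.13399673e+01,
       -6.40999270e-02,  3.95741849e-02,  8.07246511e-05]), 'tcp_pos': array([0.29117034, 0.58056327, 0.22156106]), 'ee_rot': array([-1.79899386e+02,  4.13954808e-03,  1.53370892e+02]), 'contact_force': array([1.05075244, 0.58026631, 0.52428417]), 'wrist_torque': array([-0.00770791, -0.03500966, -0.04350665]), 'width': 1.0005053282045053}
```

View pics/scene0.png

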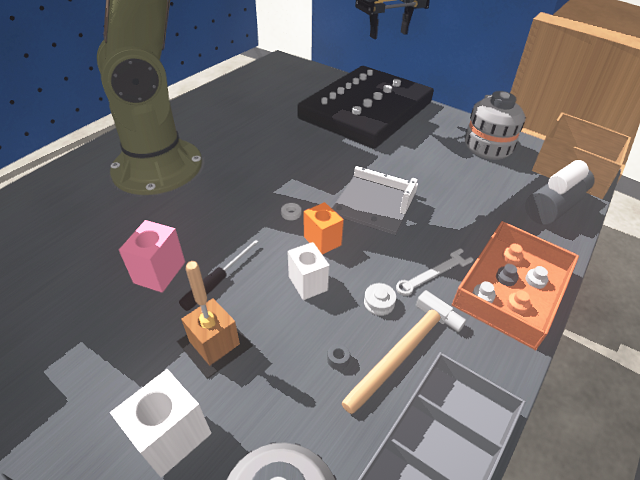

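View pics/top0.png

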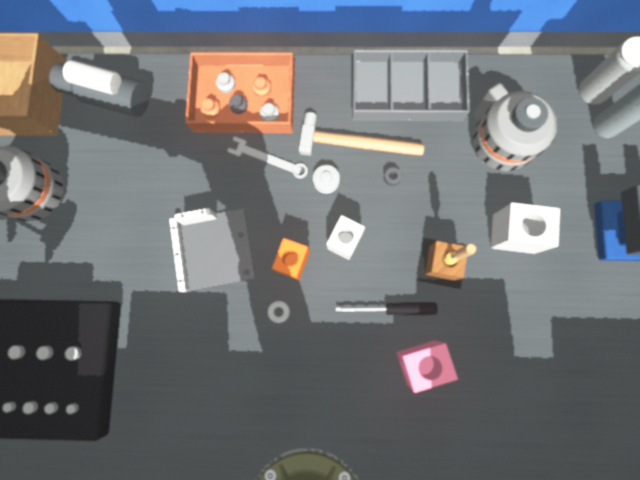

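Candidates for the housing are the small grey-white block at top (346,238) / scene (308,270), the larger white block at top (525,228) / scene (160,420), the orange one at top (291,258) and the pink one at top (428,367). By the description I choose the small grey-white one. The stand is at top (446,260) and the corner plate at top (210,250). Next is a close crop to check this.

```bash
cat > h.py <<'E'
import numpy as np, cv2
from scipy.spatial.transform import Rotation as Ro
from workcell import env
def rot(c): return Ro.from_euler('xyz',c["attitude"],degrees=True).as_matrix()
def dist(c): return np.array([c["k1"],0,0,0,0.])
def ray(c,p):
    u=cv2.undistortPoints(np.array(p,float).reshape(-1,1,2),c["mtx"],dist(c)).reshape(-1,2)
    return np.c_[u,np.ones(len(u))]@rot(c).T
def plane(c,p,z):
    d=ray(c,p); o=np.array(c["position"]); return o+d*((z-o[2])/d[:,2])[:,None]
def proj(c,P):
    M=rot(c).T; o=np.array(c["position"])
    return cv2.projectPoints(np.array(P,float).reshape(-1,1,3),cv2.Rodrigues(M)[0],-M@o,c["mtx"],dist(c))[0].reshape(-1,2)
def crop(c,x,y,w,h,s): return cv2.resize(c["img"][y:y+h,x:x+w,::-1],None,fx=s,fy=s,interpolation=cv2.INTER_CUBIC)
E
python3 - <<'E'
from h import *
t=env.capture("top"); s=env.capture("scene")
A=np.zeros((600,800,3),np.uint8)
A[:300,:300]=crop(t,320,208,60,60,5)      # block top
A[:300,300:600]=crop(t,415,228,60,60,5)   # stand
A[300:600,:300]=crop(t,163,200,100,100,3) # fixture
A[300:600,300:540]=crop(s,280,235,60,75,4)
A[300:600,540:800]=crop(s,335,160,87,100,3)[:, :260]
A[:300,600:]=crop(s,175,255,66,100,3)[:,:200] if False else cv2.resize(s["img"][255:355,175:241,::-1],(200,300))
cv2.imwrite("pics/m1.png",A)
for n,c in (("top",t),("scene",s)):
    hsv=cv2.cvtColor(c["img"],cv2.COLOR_RGB2HSV)
    box=(320,208,60,60) if n=="top" else (280,235,60,75)
    x,y,w,h=box; sub=hsv[y:y+h,x:x+w]
    m=((sub[...,2]>175)&(sub[...,1]<40)).astype(np.uint8)
    cs=cv2.findContours(m,cv2.RETR_EXTERNAL,cv2.CHAIN_APPROX_NONE)[0]
    k=max(cs,key=cv2.contourArea); print(n,cv2.contourArea(k),cv2.approxPolyDP(k,3,True).reshape(-1,2)+[x,y])
E
```

```text
top 1015.5 [[341 215]
 [326 246]
 [349 259]
 [365 227]]
scene 1691.0 [[313 243]
 [287 251]
 [288 275]
 [303 299]
 [326 290]
 [329 264]]
```

View pics/m1.png

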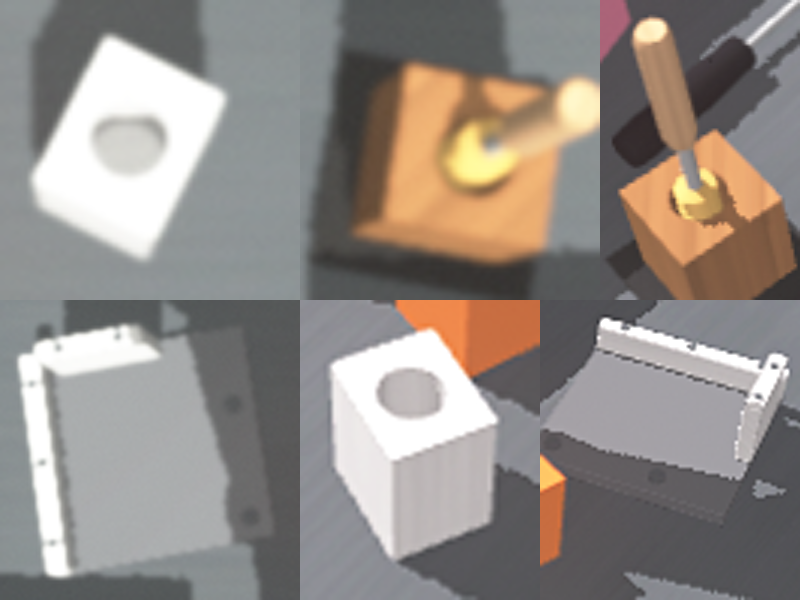

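The small grey-white block is confirmed: its side is vertical and it is smaller than its white twin. In the mosaic its top face is at (433,328), (497,422), (395,461), (331,367). The brush handle's top is at (580,105) and the plate's fences are at left and top of its tile. Next I turn these pixels into positions.

```bash
cat > m.py <<'E'
from h import *
t=env.capture("top"); s=env.capture("scene")
def S(p,x,y,k,ox,oy): p=np.array(p,float)-[ox,oy]; return (p+.5)/k-.5+[x,y]
bt=lambda p:S(p,320,208,5,0,0); st=lambda p:S(p,415,228,5,300,0); ft=lambda p:S(p,163,200,3,0,300)
bs=lambda p:S(p,280,235,4,300,300); fs=lambda p:S(p,335,160,3,540,300); ss=lambda p:S(p,175,255,[200/66,3],600,0)
np.set_printoptions(precision=4,suppress=True)
def tri(p,q):
    o1,o2=np.array(t["position"]),np.array(s["position"]); d1,d2=ray(t,p)[0],ray(s,q)[0]
    a=np.linalg.lstsq(np.c_[d1,-d2],o2-o1,rcond=None)[0]; P,Q=o1+a[0]*d1,o2+a[1]*d2
    return (P+Q)/2,np.linalg.norm(P-Q)
def rect(P):
    c=P.mean(0); e=[np.linalg.norm(P[(i+1)%4]-P[i])*1e3 for i in range(4)]
    a=[np.degrees(np.arctan2(*(P[(i+1)%4]-P[i])[1::-1])) for i in range(4)]
    print(' c',c,'edges',np.round(e,1),'ang',np.round(a,1))
print("block scene"); rect(plane(s,bs([[433,328],[497,422],[395,461],[331,367]]),.07)); print(plane(s,bs([[411,393]]),.07))
print("block top"); rect(plane(t,bt([[108,35],[226,97],[155,247],[38,175]]),.07)); print(plane(t,bt([[129,143]]),.07))
print("stand top"); rect(plane(t,st([[408,62],[555,95],[545,250],[388,235]]),.07))
print("stand scene"); rect(plane(s,ss([[716,131],[782,200],[686,266],[621,190]]),.07))
print("hole s",plane(s,ss([[697,193]]),.07))
print("handle top",tri(st([580,105]),ss([652,30]))); print("handle bot",tri(st([510,135]),ss([683,148])))
L=plane(t,ft([[38,352],[72,570]]),.032); print("long top inner edge (top)",L,np.degrees(np.arctan2(*(L[0]-L[1])[1::-1])))
L=plane(s,fs([[600,344],[738,388]]),.032); print("long top inner edge (scene)",L,np.degrees(np.arctan2(*(L[1]-L[0])[1::-1])))
L=plane(s,fs([[776,355],[786,375],[749,400],[739,400]]),.058); print("short (scene)",L)
print("short (top)",plane(t,ft([[45,345],[132,325],[160,354]]),.058))
print("plate corners top",plane(t,ft([[243,327],[272,532]]),.01)); print("scene",plane(s,fs([[721,522]]),.01))
E
python3 m.py
```

```text
block scene
 c [ 0.5257 -0.0685  0.07  ] edges [62.9 48.9 61.5 51.4] ang [ -27.1 -115.7  155.3   65.9]
[[ 0.5247 -0.0692  0.07  ]]
block top
 c [ 0.5231 -0.067   0.07  ] edges [51.7 64.6 52.8 61.4] ang [-117.6  155.4   58.9  -25.3]
[[ 0.5211 -0.0659  0.07  ]]
stand top
 c [ 0.4787 -0.2636  0.07  ] edges [56.6 59.4 58.8 67. ] ang [-102.2  174.4   85.4   -7.8]
stand scene
 c [ 0.4827 -0.2657  0.07  ] edges [59.6 58.1 60.7 58. ] ang [-10.3 -99.7 169.6  79.2]
hole s [[ 0.4799 -0.266   0.07  ]]
handle top (array([ 0.4815, -0.2663,  0.1971]), np.float64(0.00028808468928548625))
handle bot (array([ 0.4823, -0.267 ,  0.1117]), np.float64(0.0016907056879186936))
long top inner edge (top) [[0.5628 0.282  0.032 ]
 [0.4152 0.2481 0.032 ]] 12.910005521722024
long top inner edge (scene) [[0.4307 0.2304 0.032 ]
 [0.5405 0.2485 0.032 ]] 9.351233050324758
short (scene) [[0.5567 0.2686 0.058 ]
 [0.5736 0.2518 0.058 ]
 [0.5662 0.2098 0.058 ]
 [0.5607 0.2055 0.058 ]]
short (top) [[0.5621 0.2679 0.058 ]
 [0.5764 0.2106 0.058 ]
 [0.557  0.1907 0.058 ]]
plate corners top [[0.5872 0.1468 0.01  ]
 [0.4443 0.12   0.01  ]]
scene [[0.5922 0.1378 0.01  ]]
```

Call:
{"fn": "carry_out", "kwargs": {"moves": "1 -30 -19 -5 0;1 -30 -19 -5 0;1 -30 -19 -5 0;1 -30 -19 -5 0;1 -30 -19 -5 0;1 -30 -19 -5 0;1 -30 -19 -5 0;1 -30 -19 -5 0;1 -30 -19 -5 0;1 -30 -19 -5 0;1 -30 -19 -5 0;1 -30 -19 -5 0"}}

```text
time_s: 1.3
tcp_pos: [0.5116, 0.2142, 0.283]
ee_rot: [180.0, 0.0, 153.4]
contact_force: [0.3, 1.3, 1.3]
width: 1.001
```

Call:
{"fn": "carry_out", "kwargs": {"moves": "1 -15 -36 0 0;1 -15 -36 0 0;1 -15 -36 0 0;1 -15 -36 0 0;1 -15 -36 0 0;1 -15 -36 0 0;1 -15 -36 0 0;1 -15 -36 0 0;1 -15 -36 0 0;1 -15 -36 0 0;1 -15 -36 0 0;1 0 0 0 0"}}

```text
time_s: 2.3
tcp_pos: [0.4782, -0.2217, 0.2832]
ee_rot: [-179.8, 0.1, 152.6]
contact_force: [-1.3, -0.5, -0.1]
width: 1.0
```

```bash
cat >> h.py <<'E'
def go(target,yaw=None):
    st=env.get_state(); r=Ro.from_euler('xyz',st["ee_rot"],degrees=True).as_matrix()
    d=(np.array(target)-st["tcp_pos"])*1e3
    np.set_printoptions(precision=4,suppress=True)
    print("t",round(st["time_s"],2),"tcp",st["tcp_pos"],"rot",np.round(st["ee_rot"],2),"F",st["contact_force"],"w",round(st["width"],3),"j7",round(st["joints"][6],1)); print("tool shift mm",np.round(r.T@d,1))
E
python3 -c "
from h import *
go([0.482,-0.2667,0.28])
t=env.capture('top')
A=np.vstack([np.hstack([crop(t,160,195,110,110,4),np.zeros((440,10,3),np.uint8)])]);cv2.imwrite('pics/fix.png',cv2.resize(t['img'][200:300,165:265,::-1],(600,600),interpolation=cv2.INTER_CUBIC))"
```

```text
t 2.3 tcp [ 0.4782 -0.2217  0.2832] rot [-179.76    0.15  152.65] F [-1.3453 -0.4764 -0.0567] w 1.0 j7 85.4
tool shift mm [-24.1 -38.2   3.4]
```

View pics/fix.png

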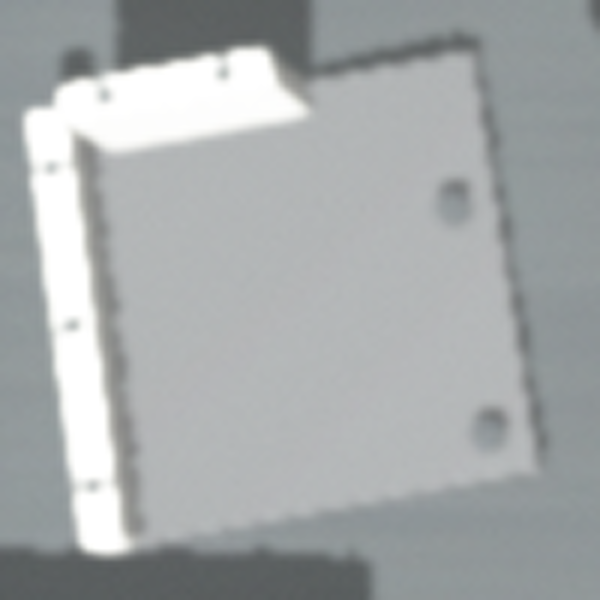

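The plate is now clear of shadow. Its right corners are at (475,47) and (537,468), the short fence's inner foot runs (118,150)-(312,112), and the long fence's top inner edge runs (75,135)-(130,540). I work these out while moving over the brush.

```bash
python3 - <<'E'
from h import *
t=env.capture("top"); f=lambda p:(np.array(p,float)+.5)/6-.5+[165,200]
np.set_printoptions(precision=4,suppress=True)
ang=lambda P:round(np.degrees(np.arctan2(*(P[1]-P[0])[1::-1])),2)
a=plane(t,f([[537,468],[475,47]]),.01); print("plate -y edge",a,ang(a))
b=plane(t,f([[130,540],[75,135]]),.032); print("long inner top",b,ang(b))
c=plane(t,f([[312,112],[118,150]]),.01); print("short inner foot",c,ang(c)-90)
y=np.radians(10.5); u=np.array([np.cos(y),np.sin(y)]); v=np.array([-u[1],u[0]])
for yy in (9.5,10.5,11.5):
    y=np.radians(yy); u=np.array([np.cos(y),np.sin(y)]); v=np.array([-u[1],u[0]])
    X=(c[:,:2]@u).mean()-.063; Y=(b[:,:2]@v).mean()-.063; Y2=(a[:,:2]@v).mean()+.075
    print(yy,"centre",X*u+Y*v,"Y",Y,Y2,"X from corners",X,(a[:,:2]@u).mean(),"seat",(X+.032)*u+(Y+.038)*v)
print("orange", plane(t,[[291,258]],.06)); go([0.482,-0.2667,0.28])
E
```

```text
plate -y edge [[0.4432 0.1184 0.01  ]
 [0.5899 0.1467 0.01  ]] 10.94
long inner top [[0.4154 0.249  0.032 ]
 [0.5523 0.2775 0.032 ]] 11.79
short inner foot [[0.5659 0.2028 0.01  ]
 [0.5515 0.2701 0.01  ]] 12.069999999999993
9.5 centre [0.5006 0.2022] Y 0.11679609318662018 0.12049591043367984 X from corners 0.5271023175797973 0.5313211982632365 seat [0.5259 0.245 ]
10.5 centre [0.501  0.2024] Y 0.10768225624508249 0.1112161476853219 X from corners 0.5294730909422352 0.5320342885913518 seat [0.5255 0.2456]
11.5 centre [0.5013 0.2025] Y 0.09851642783485642 0.1019253531475453 X from corners 0.5316633912617561 0.5325853161212303 seat [0.5251 0.2462]
orange [[0.4784 0.0389 0.06  ]]
t 2.4 tcp [ 0.4803 -0.2139  0.2827] rot [179.99   0.01 153.11] F [ 0.9362  0.2475 -0.8312] w 1.003 j7 85.1
tool shift mm [-25.4 -46.3   2.7]
```

Call:
{"fn": "carry_out", "kwargs": {"moves": "1 -12 -19 0 0;1 -12 -19 0 0;1 0 0 0 0;1 0 0 0 0"}}

```text
time_s: 2.73
tcp_pos: [0.4856, -0.2561, 0.2823]
ee_rot: [180.0, -0.0, 153.4]
contact_force: [0.6, 0.5, 0.2]
width: 1.0
```

```bash
python3 -c "
from h import *
go([0.482,-0.2667,0.145])"
```

```text
t 2.73 tcp [ 0.4856 -0.2561  0.2823] rot [179.99  -0.04 153.37] F [0.5982 0.4987 0.1799] w 1.0 j7 91.3
tool shift mm [ -1.6 -11.1 137.3]
```

Call:
{"fn": "carry_out", "kwargs": {"moves": "1 -2 -11 0 0;1 0 0 27 0;1 0 0 27 0;1 0 0 27 0;1 0 0 27 0;1 0 0 20 0;1 0 0 9 0;1 0 0 0 0;1 0 0 0 0"}}

```text
time_s: 3.48
tcp_pos: [0.4827, -0.2671, 0.1461]
ee_rot: [180.0, 0.0, 153.4]
contact_force: [0.3, -0.2, 0.6]
width: 0.997
```

```bash
python3 - <<'E'
from h import *
go([0.482,-0.2667,0.145])
s=env.capture("scene"); t=env.capture("top")
a=cv2.resize(s["img"][220:370,140:290,::-1],(400,400),interpolation=cv2.INTER_CUBIC)
b=cv2.resize(t["img"][200:310,400:510,::-1],(400,400),interpolation=cv2.INTER_CUBIC)
cv2.imwrite("pics/g1.png",np.hstack([a,b]))
E
```

```text
t 3.48 tcp [ 0.4827 -0.2671  0.1461] rot [179.99   0.02 153.43] F [ 0.333  -0.2117  0.5656] w 0.997 j7 96.0
tool shift mm [0.8 0.1 1.1]
```

View pics/g1.png

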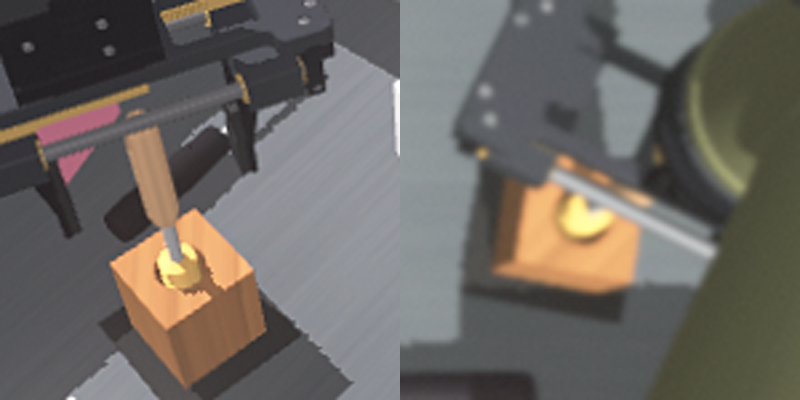

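The handle (left half, 150,160) stands between the two fingers at (75,200) and (245,130). Closing now.

Call:
{"fn": "carry_out", "kwargs": {"moves": "-1 0 0 0 0;-1 0 0 0 0;-1 0 0 0 0;-1 0 0 0 0;-1 0 0 0 0;-1 0 0 0 0;-1 0 0 0 0;-1 0 0 0 0;-1 0 0 0 0;-1 0 0 0 0", "force": 30}}

```text
time_s: 4.42
tcp_pos: [0.4823, -0.2675, 0.1455]
ee_rot: [180.0, -0.0, 153.4]
contact_force: [-0.0, 0.2, 0.7]
width: 0.325
```

Call:
{"fn": "carry_out", "kwargs": {"moves": "-1 0 0 -10 0;-1 0 0 -15 0;-1 0 0 -20 0;-1 0 0 -20 0;-1 0 0 -20 0;-1 0 0 -15 0;-1 0 0 -10 0;-1 0 0 0 0;-1 0 0 0 0;-1 0 0 0 0"}}

```text
time_s: 5.25
tcp_pos: [0.4818, -0.2672, 0.2545]
ee_rot: [-180.0, -0.1, 153.4]
contact_force: [-1.1, 0.1, -0.7]
width: 0.199
```

```bash
python3 - <<'E'
from h import *
go([0.5245,-0.068,0.26])
s=env.capture("scene"); t=env.capture("top")
a=cv2.resize(s["img"][150:320,120:330,::-1],(494,400),interpolation=cv2.INTER_CUBIC)
b=cv2.resize(t["img"][205:271,315:365,::-1],(303,400),interpolation=cv2.INTER_CUBIC)
cv2.imwrite("pics/g2.png",np.hstack([a,b]))
E
```

```text
t 5.25 tcp [ 0.4818 -0.2672  0.2545] rot [-179.99   -0.09  153.37] F [-1.1159  0.1007 -0.6668] w 0.199 j7 93.2
tool shift mm [ 51.1 197.2  -5.4]
```

View pics/g2.png

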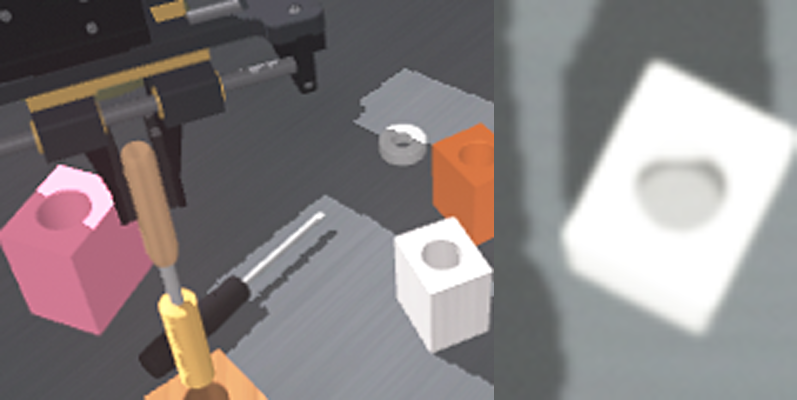

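The brush is out of the stand, with its foot at mosaic (198,383) and handle top at (138,148). Since the fingers closed late, I check how it sits by projection.

```bash
python3 - <<'E'
from h import *
s=env.capture("scene"); t=env.capture("top")
f=lambda P:(np.array(proj(s,P))-[120,150]+.5)*2.353-.5
for z in (.07,.08,.09,.10,.11): print(z,f([[.4818,-.2672,z],[.4818,-.2672,z+.075],[.4818,-.2672,z+.11],[.4818,-.2672,z+.19]]).round(0).tolist())
a=cv2.resize(s["img"][190:325,140:245,::-1],(466,600),interpolation=cv2.INTER_CUBIC)
b=cv2.resize(t["img"][210:310,420:475,::-1],(330,600),interpolation=cv2.INTER_CUBIC)
cv2.imwrite("pics/g3.png",np.hstack([a,b]))
E
```

```text
0.07 [[205.0, 401.0], [185.0, 329.0], [174.0, 291.0], [146.0, 191.0]]
0.08 [[203.0, 392.0], [182.0, 319.0], [171.0, 280.0], [142.0, 177.0]]
0.09 [[200.0, 383.0], [179.0, 308.0], [168.0, 268.0], [138.0, 163.0]]
0.1 [[197.0, 374.0], [176.0, 297.0], [164.0, 256.0], [134.0, 148.0]]
0.11 [[195.0, 364.0], [172.0, 286.0], [161.0, 244.0], [130.0, 133.0]]
```

View pics/g3.png

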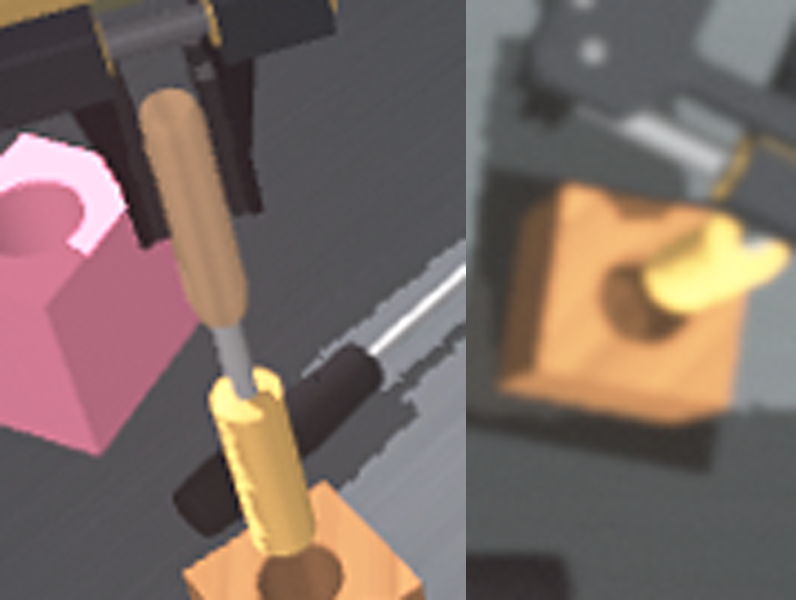

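Call:
{"fn": "carry_out", "kwargs": {"moves": "-1 3 12 -5 0;-1 7 28 0 0;-1 7 28 0 0;-1 7 28 0 0;-1 7 28 0 0;-1 7 28 0 0;-1 7 27 0 0;-1 4 14 0 0;-1 2 4 0 0;-1 0 0 0 0;-1 0 0 0 0;-1 0 0 0 0"}}

```text
time_s: 6.45
tcp_pos: [0.5246, -0.0707, 0.2605]
ee_rot: [-180.0, 0.0, 153.2]
contact_force: [-0.4, 0.2, -0.8]
width: 0.2
```

```bash
python3 - <<'E'
from h import *
go([0.524,-0.0678,0.26])
s=env.capture("scene"); t=env.capture("top")
a=cv2.resize(s["img"][175:310,255:345,::-1],(400,600),interpolation=cv2.INTER_CUBIC)
b=cv2.resize(t["img"][195:285,310:370,::-1],(400,600),interpolation=cv2.INTER_CUBIC)
cv2.imwrite("pics/g4.png",np.hstack([a,b]))
E
```

```text
t 6.45 tcp [ 0.5246 -0.0707  0.2605] rot [-179.96    0.01  153.21] F [-0.3917  0.2312 -0.8389] w 0.2 j7 69.1
tool shift mm [1.8 2.3 0.5]
```

View pics/g4.png

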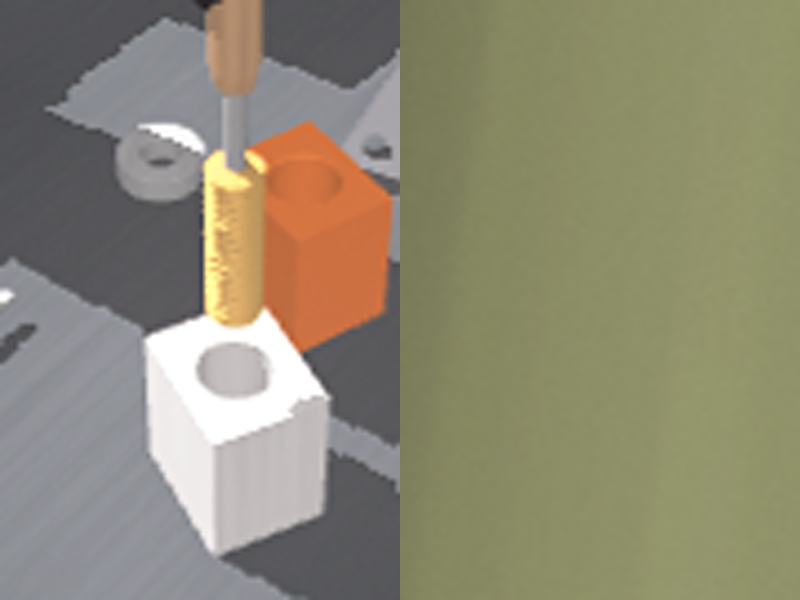

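The brush hangs upright over the small housing. In the left half the foot's centre is at (233,307), the head's top at (236,167) and the hole's mouth at (234,370). The arm hides the top view.

```bash
python3 - <<'E'
from h import *
s=env.capture("scene"); st=env.get_state(); p=st["tcp_pos"]; print(p)
f=lambda P:(np.array(proj(s,P))-[255,175]+.5)*4.444-.5
for z in (.095,.1,.105,.11): print(z,f([[p[0],p[1],z],[p[0],p[1],z+.075],[p[0],p[1],z+.11]]).round(0).tolist())
q=(np.array([[234,370.]])+.5)/4.444-.5+[255,175]; print("hole",plane(s,q,.07))
print("block-top pix if centre=TCP xy",f([[p[0],p[1],.07]]))
E
```

```text
[ 0.52476787 -0.07005474  0.26061535]
0.095 [[233.0, 327.0], [234.0, 181.0], [234.0, 104.0]]
0.1 [[233.0, 318.0], [234.0, 170.0], [234.0, 93.0]]
0.105 [[233.0, 309.0], [234.0, 159.0], [234.0, 81.0]]
0.11 [[233.0, 299.0], [234.0, 149.0], [234.0, 70.0]]
hole [[ 0.52454973 -0.06932137  0.07      ]]
block-top pix if centre=TCP xy [[233.30016206 371.3395109 ]]
```

Call:
{"fn": "carry_out", "kwargs": {"moves": "-1 1 1 10 0;-1 0 0 12 0;-1 0 0 12 0;-1 0 0 8 0;-1 0 0 4 0;-1 0 0 0 0;-1 0 0 0 0"}}

```text
time_s: 7.18
tcp_pos: [0.5245, -0.0672, 0.2143]
ee_rot: [-180.0, -0.0, 153.4]
contact_force: [0.7, -0.1, -0.7]
width: 0.198
```

```bash
python3 - <<'E'
from h import *
go([0.524,-0.0690,0.175])
s=env.capture("scene")
cv2.imwrite("pics/g5.png",cv2.resize(s["img"][175:310,255:345,::-1],(400,600),interpolation=cv2.INTER_CUBIC))
E
```

```text
t 7.18 tcp [ 0.5245 -0.0672  0.2143] rot [-179.98   -0.02  153.37] F [ 0.7452 -0.142  -0.6995] w 0.198 j7 69.6
tool shift mm [-0.4 -1.8 39.3]
```

View pics/g5.png

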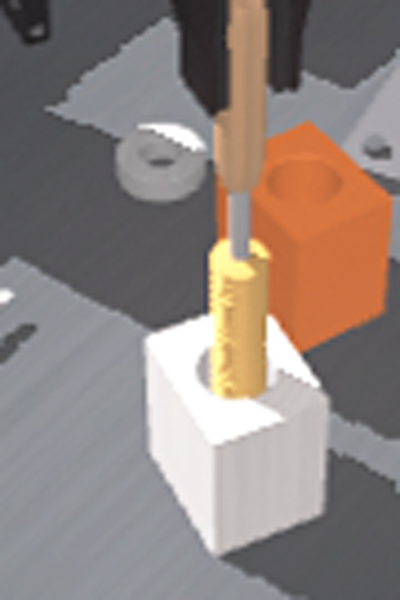

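The head has entered the mouth but sits about 6 px right of centre (241 against 234.5), roughly 2 mm. I shift back and go down.

Call:
{"fn": "carry_out", "kwargs": {"moves": "-1 1 -2 0 0;-1 0 0 4 0;-1 0 0 8 0;-1 0 0 8 0;-1 0 0 8 0;-1 0 0 5 0;-1 0 0 2 0;-1 0 0 0 0;-1 0 0 0 0"}}

```text
time_s: 7.98
tcp_pos: [0.5228, -0.0686, 0.1795]
ee_rot: [-180.0, 0.0, 153.4]
contact_force: [0.5, 0.8, -1.2]
width: 0.194
```

Call:
{"fn": "carry_out", "kwargs": {"moves": "-1 0 0 1 0;-1 0 0 1 0;-1 0 0 1 0;-1 0 0 0 0"}}

```text
time_s: 8.32
tcp_pos: [0.5228, -0.0686, 0.1765]
ee_rot: [180.0, 0.0, 153.4]
contact_force: [-0.5, -0.3, -1.9]
width: 0.198
```

Call:
{"fn": "carry_out", "kwargs": {"moves": "-1 0 0 1 0;-1 0 0 1 0;-1 0 0 0 0;-1 0 0 0 0"}}

```text
time_s: 8.65
tcp_pos: [0.5227, -0.0686, 0.1745]
ee_rot: [180.0, -0.0, 153.4]
contact_force: [-1.0, 0.2, -0.5]
width: 0.195
```

Call:
{"fn": "carry_out", "kwargs": {"moves": "-1 0 0 1 0;-1 0 0 1 0;-1 0 0 0 0;-1 0 0 0 0"}}

```text
time_s: 8.98
tcp_pos: [0.5227, -0.0686, 0.1725]
ee_rot: [-180.0, -0.0, 153.4]
contact_force: [-0.5, 0.2, -1.1]
width: 0.197
```

Call:
{"fn": "carry_out", "kwargs": {"moves": "-1 0 0 1 0;-1 0 0 1 0;-1 0 0 0 0;-1 0 0 0 0"}}

```text
time_s: 9.32
tcp_pos: [0.5227, -0.0685, 0.1705]
ee_rot: [-180.0, -0.0, 153.4]
contact_force: [0.2, 0.5, -1.1]
width: 0.193
```

Call:
{"fn": "carry_out", "kwargs": {"moves": "-1 0 0 1 0;-1 0 0 1 0;-1 0 0 0 0;-1 0 0 0 0"}}

```text
time_s: 9.65
tcp_pos: [0.5227, -0.0686, 0.1685]
ee_rot: [-180.0, -0.0, 153.4]
contact_force: [0.5, 0.1, -1.3]
width: 0.194
```

Call:
{"fn": "carry_out", "kwargs": {"moves": "-1 0 0 1 0;-1 0 0 1 0;-1 0 0 0 0;-1 0 0 0 0"}}

```text
time_s: 9.98
tcp_pos: [0.5237, -0.0687, 0.1679]
ee_rot: [179.9, 0.1, 153.4]
contact_force: [-0.1, -0.1, 4.9]
width: 0.194
```

Call:
{"fn": "carry_out", "kwargs": {"moves": "-1 0 0 1 0;-1 0 0 1 0;-1 0 0 0 0;-1 0 0 0 0"}}

```text
time_s: 10.32
tcp_pos: [0.5249, -0.069, 0.1678]
ee_rot: [179.9, 0.3, 153.4]
contact_force: [-2.0, -0.1, 13.8]
width: 0.197
```

Call:
{"fn": "carry_out", "kwargs": {"moves": "-1 0 0 -4 0;-1 0 0 -8 0;-1 0 0 -10 0;-1 0 0 -10 0;-1 0 0 -10 0;-1 0 0 -8 0;-1 0 0 -5 0;-1 0 0 -3 0;-1 0 0 0 0;-1 0 0 0 0;-1 0 0 0 0"}}

```text
time_s: 11.23
tcp_pos: [0.5224, -0.0685, 0.222]
ee_rot: [-180.0, -0.0, 153.4]
contact_force: [-0.6, -0.0, -1.1]
width: 0.194
```

```bash
python3 - <<'E'
from h import *
go([0.5228,-0.0686,0.167])
s=env.capture("scene")
cv2.imwrite("pics/g6.png",cv2.resize(s["img"][175:310,255:345,::-1],(400,600),interpolation=cv2.INTER_CUBIC))
E
```

```text
t 11.23 tcp [ 0.5224 -0.0685  0.222 ] rot [-179.98   -0.05  153.37] F [-0.5615 -0.0084 -1.062 ] w 0.194 j7 69.5
tool shift mm [-0.5  0.1 55. ]
```

View pics/g6.png

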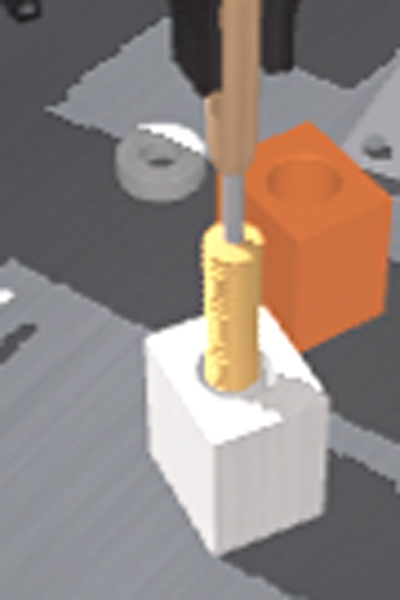

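The foot is at the mouth: the head's foot is centred in the hole at (232,380). Down again.

Call:
{"fn": "carry_out", "kwargs": {"moves": "-1 0 0 5 0;-1 0 0 10 0;-1 0 0 10 0;-1 0 0 10 0;-1 0 0 8 0;-1 0 0 5 0;-1 0 0 3 0;-1 0 0 2 0;-1 0 0 1 0;-1 0 0 1 0;-1 0 0 0 0;-1 0 0 0 0"}}

```text
time_s: 12.28
tcp_pos: [0.523, -0.0686, 0.1679]
ee_rot: [180.0, 0.0, 153.4]
contact_force: [0.2, 0.0, -0.1]
width: 0.195
```

```bash
python3 - <<'E'
from h import *
go([0.5228,-0.0686,0.167])
import cv2
m=cv2.imread("pics/top0.png")
s=env.capture("scene"); t=env.capture("top")
print("g3 top hole",plane(t,[[449.8,260.3]],.07))
# stand hole now unobstructed? dark pixels on stand top in scene
for n,c,(x,y,w,h) in (("scene",s,(180,295,62,60)),("top",t,(420,235,55,50))):
    hsv=cv2.cvtColor(c["img"],cv2.COLOR_RGB2HSV)[y:y+h,x:x+w]
    face=((hsv[...,0]<20)&(hsv[...,1]>70)).astype(np.uint8)
    V=hsv[...,2]; big=face*(V>np.percentile(V[face>0],55) - 25).astype(np.uint8)
    k=max(cv2.findContours(big,cv2.RETR_EXTERNAL,cv2.CHAIN_APPROX_NONE)[0],key=cv2.contourArea)
    fill=np.zeros_like(big); cv2.drawContours(fill,[k],-1,1,-1)
    hole=((fill>0)&(big==0)).astype(np.uint8)
    hs=cv2.findContours(hole,cv2.RETR_EXTERNAL,cv2.CHAIN_APPROX_NONE)[0]
    for q in sorted(hs,key=cv2.contourArea)[::-1][:2]:
        xx,yy,ww,hh=cv2.boundingRect(q); ctr=[x+xx+ww/2-.5,y+yy+hh/2-.5]; print(n,"hole bbox",xx+x,yy+y,ww,hh,plane(c,[ctr],.07))
    kk=cv2.approxPolyDP(k,3,True).reshape(-1,2)+[x,y]; print(kk.tolist())
a=cv2.resize(s["img"][285:365,170:250,::-1],(400,400),interpolation=cv2.INTER_CUBIC)
b=cv2.resize(t["img"][225:305,405:485,::-1],(400,400),interpolation=cv2.INTER_CUBIC)
cv2.imwrite("pics/g7.png",np.hstack([a,b]))
E
```

```text
t 12.28 tcp [ 0.523  -0.0686  0.1679] rot [179.98   0.03 153.37] F [ 0.2192  0.0282 -0.0657] w 0.195 j7 70.6
tool shift mm [ 0.2 -0.1  0.9]
g3 top hole [[ 0.4774 -0.2643  0.07  ]]
scene hole bbox 198 313 19 15 [[ 0.4816 -0.267   0.07  ]]
scene hole bbox 185 325 12 21 [[ 0.4818 -0.3013  0.07  ]]
[[213, 298], [181, 318], [189, 340], [201, 354], [198, 340], [202, 343], [234, 322]]
top hole bbox 442 253 16 15 [[ 0.478  -0.2638  0.07  ]]
[[437, 242], [432, 271], [463, 276], [467, 248]]
```

View pics/g7.png

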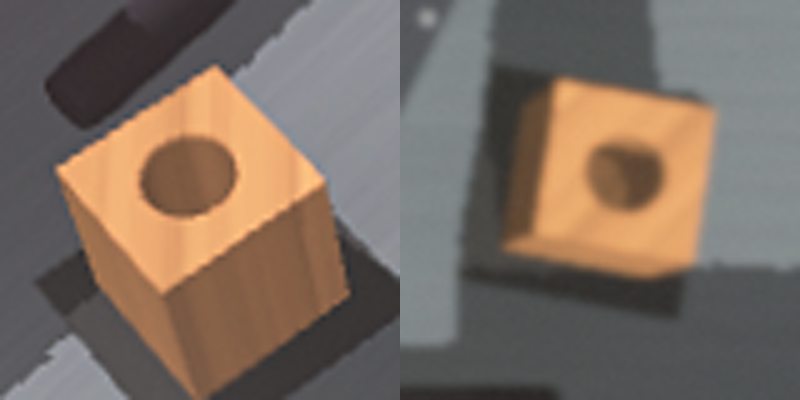

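Call:
{"fn": "carry_out", "kwargs": {"moves": "-1 0 0 1 0;-1 0 0 1 0;-1 0 0 0 0;-1 0 0 0 0"}}

```text
time_s: 12.72
tcp_pos: [0.5242, -0.0688, 0.1678]
ee_rot: [179.9, 0.2, 153.4]
contact_force: [-2.8, 0.2, 8.3]
width: 0.195
```

Call:
{"fn": "carry_out", "kwargs": {"moves": "-1 0 0 -5 0;-1 0 0 -10 0;-1 0 0 -15 0;-1 0 0 -15 0;-1 0 0 -15 0;-1 0 0 -15 0;-1 0 0 -10 0;-1 0 0 -5 0;-1 0 0 0 0;-1 0 0 0 0"}}

```text
time_s: 13.55
tcp_pos: [0.5226, -0.0685, 0.2552]
ee_rot: [-180.0, -0.0, 153.4]
contact_force: [-0.4, 0.3, -1.1]
width: 0.195
```

Call:
{"fn": "carry_out", "kwargs": {"moves": "-1 -3 -12 0 0;-1 -7 -28 0 0;-1 -7 -28 0 0;-1 -7 -28 0 0;-1 -7 -28 0 0;-1 -7 -27 0 0;-1 -6 -25 0 0;-1 -4 -14 0 0;-1 -2 -6 0 0;-1 0 0 0 0;-1 0 0 0 0;-1 0 0 0 0"}}

```text
time_s: 14.55
tcp_pos: [0.48, -0.2646, 0.2551]
ee_rot: [180.0, -0.1, 153.5]
contact_force: [-0.7, 0.5, -0.9]
width: 0.198
```

```bash
cat > tip.py <<'E'
from h import *
# yellow head mask in scene: axis and lateral offset to stand hole
go([0.4798,-0.2660,0.255])
s=env.capture("scene"); hsv=cv2.cvtColor(s["img"],cv2.COLOR_RGB2HSV)
m=((hsv[...,0]>19)&(hsv[...,0]<32)&(hsv[...,1]>90)&(hsv[...,2]>120)).astype(np.uint8); m[:, :150]=0; m[:,260:]=0; m[:200]=0; m[350:]=0
k=max(cv2.findContours(m,cv2.RETR_EXTERNAL,cv2.CHAIN_APPROX_NONE)[0],key=cv2.contourArea)
r=cv2.minAreaRect(k); print(r, cv2.boundingRect(k))
b=cv2.boxPoints(r); b=b[np.argsort(b[:,1])]; print("ends",b[:2].mean(0),b[2:].mean(0))
p=env.get_state()["tcp_pos"]
for o in (.150,.153,.156): print(o,proj(s,[[p[0],p[1],p[2]-o],[p[0],p[1],p[2]-o+.075]]).round(1).tolist())
t=env.capture("top"); hsv=cv2.cvtColor(t["img"],cv2.COLOR_RGB2HSV)
m=((hsv[...,0]>19)&(hsv[...,0]<32)&(hsv[...,1]>90)&(hsv[...,2]>120)).astype(np.uint8)[200:320,400:500]
cs=cv2.findContours(m,cv2.RETR_EXTERNAL,cv2.CHAIN_APPROX_NONE)[0]
if cs: k=max(cs,key=cv2.contourArea); print("top",cv2.contourArea(k),np.array(cv2.boundingRect(k))+[400,200,0,0],proj(t,[[p[0],p[1],p[2]-.153]]))
E
python3 tip.py
```

```text
t 14.55 tcp [ 0.48   -0.2646  0.2551] rot [179.96  -0.05 153.5 ] F [-0.7482  0.4502 -0.9421] w 0.198 j7 92.9
tool shift mm [-0.4 -1.4  0.1]
((194.40931701660156, 294.139404296875), (34.390323638916016, 9.04658317565918), 86.18592071533203) (189, 277, 12, 35)
ends [193.2655 276.9823] [195.5531 311.2965]
0.15 [[203.6, 304.8], [194.3, 271.7]]
0.153 [[204.0, 306.0], [194.7, 273.1]]
0.156 [[204.3, 307.2], [195.1, 274.6]]
top 128.0 [449 248  23  15] [[454.267  256.7222]]
```

Call:
{"fn": "carry_out", "kwargs": {"moves": "-1 0 0 0 0;-1 0 0 5 0;-1 0 0 10 0;-1 0 0 8 0;-1 0 0 2 0;-1 0 0 0 0;-1 0 0 0 0"}}

```text
time_s: 15.23
tcp_pos: [0.4795, -0.2662, 0.2302]
ee_rot: [-180.0, -0.0, 153.4]
contact_force: [-0.7, -1.2, -0.9]
width: 0.198
```

```bash
python3 tip.py; python3 - <<'E'
from h import *
s=env.capture("scene")
# row profile across brush/hole near the mouth: compare with reference picture colours
for y in (300,306,312,316,320): print(y,[tuple(int(v) for v in s["img"][y,x]) for x in range(192,224,2)])
E
```

```text
t 15.23 tcp [ 0.4795 -0.2662  0.2302] rot [-179.99   -0.03  153.36] F [-0.6881 -1.1584 -0.8579] w 0.198 j7 93.4
tool shift mm [ -0.2   0.3 -24.8]
((198.33029174804688, 302.6009521484375), (37.355224609375, 8.71622085571289), 73.3007583618164) (190, 285, 13, 37)
ends [192.9633 284.711 ] [203.6973 320.4909]
0.15 [[205.3, 315.0], [196.3, 283.8]]
0.153 [[205.6, 316.2], [196.7, 285.2]]
0.156 [[205.9, 317.3], [197.1, 286.5]]
top 103.5 [447 251  21  13] [[451.8451 258.6428]]
300 [(40, 34, 40), (255, 229, 134), (240, 197, 114), (219, 171, 102), (216, 169, 101), (204, 160, 96), (193, 150, 91), (189, 148, 88), (173, 136, 81), (232, 164, 115), (244, 178, 119), (239, 168, 115), (116, 121, 128), (143, 145, 151), (141, 143, 149), (141, 144, 149)]
306 [(51, 42, 41), (71, 65, 71), (255, 233, 137), (207, 161, 96), (220, 173, 104), (216, 168, 100), (201, 158, 94), (193, 151, 91), (187, 147, 89), (199, 148, 94), (239, 173, 117), (240, 173, 117), (241, 177, 121), (246, 181, 121), (236, 174, 126), (136, 141, 149)]
312 [(246, 179, 119), (245, 181, 121), (242, 178, 118), (254, 234, 140), (253, 226, 131), (219, 172, 103), (215, 168, 100), (203, 158, 94), (194, 153, 93), (185, 145, 88), (206, 147, 96), (238, 171, 115), (242, 181, 122), (245, 181, 121), (243, 181, 121), (243, 180, 121)]
316 [(241, 178, 118), (244, 180, 121), (241, 175, 118), (255, 236, 144), (222, 173, 102), (217, 169, 101), (220, 171, 102), (213, 167, 101), (200, 157, 94), (195, 152, 92), (180, 142, 87), (137, 97, 70), (169, 116, 82), (246, 184, 123), (243, 181, 121), (243, 181, 121)]
320 [(242, 179, 120), (244, 181, 121), (244, 180, 121), (135, 95, 68), (255, 237, 141), (255, 231, 138), (219, 172, 103), (220, 172, 102), (209, 164, 99), (202, 159, 95), (150, 107, 75), (140, 99, 71), (132, 93, 67), (180, 123, 85), (248, 185, 124), (246, 184, 123)]
```

Call:
{"fn": "carry_out", "kwargs": {"moves": "-1 -1 1 0 0;-1 0 0 5 0;-1 0 0 5 0;-1 0 0 5 0;-1 0 0 5 0;-1 0 0 0 0;-1 0 0 0 0"}}

```text
time_s: 15.97
tcp_pos: [0.4806, -0.2656, 0.21]
ee_rot: [-180.0, -0.1, 153.4]
contact_force: [0.5, 0.4, -0.3]
width: 0.193
```

```bash
python3 - <<'E'
from h import *
go([0.4798,-0.2660,0.21])
s=env.capture("scene")
for y in (308,312,316,320,324): print(y,[tuple(int(v) for v in s["img"][y,x]) for x in range(194,222,2)])
E
```

```text
t 15.97 tcp [ 0.4806 -0.2656  0.21  ] rot [-179.99   -0.06  153.37] F [ 0.5186  0.3702 -0.3482] w 0.193 j7 93.9
tool shift mm [ 0.6 -0.7  0. ]
308 [(80, 80, 88), (208, 162, 111), (245, 205, 119), (212, 164, 98), (218, 169, 102), (209, 164, 99), (196, 153, 93), (193, 151, 91), (180, 143, 86), (240, 173, 116), (238, 173, 117), (241, 180, 121), (245, 181, 122), (244, 182, 121)]
312 [(245, 182, 121), (241, 175, 117), (255, 240, 148), (225, 177, 105), (217, 169, 102), (216, 169, 101), (205, 161, 96), (192, 151, 90), (190, 149, 90), (175, 138, 84), (238, 171, 116), (242, 181, 121), (245, 181, 122), (243, 181, 121)]
316 [(244, 180, 121), (242, 177, 119), (233, 164, 110), (255, 247, 153), (207, 162, 97), (220, 172, 103), (212, 166, 99), (199, 157, 94), (193, 151, 91), (184, 144, 87), (138, 98, 70), (169, 116, 82), (246, 185, 122), (243, 180, 121)]
320 [(244, 181, 121), (244, 180, 121), (140, 100, 72), (255, 226, 131), (244, 203, 118), (215, 168, 101), (218, 170, 102), (211, 164, 99), (199, 155, 94), (192, 152, 92), (178, 142, 86), (133, 94, 68), (142, 99, 71), (179, 123, 85)]
324 [(244, 180, 121), (241, 177, 118), (183, 126, 88), (99, 69, 54), (255, 231, 138), (255, 232, 137), (218, 171, 102), (217, 170, 101), (205, 159, 96), (197, 154, 93), (190, 149, 90), (145, 103, 73), (147, 103, 73), (145, 103, 73)]
```

Call:
{"fn": "carry_out", "kwargs": {"moves": "-1 0 1 5 0;-1 0 0 8 0;-1 0 0 8 0;-1 0 0 8 0;-1 0 0 7 0;-1 0 0 4 0;-1 0 0 3 0;-1 0 0 0 0;-1 0 0 0 0"}}

```text
time_s: 16.77
tcp_pos: [0.4814, -0.2649, 0.1676]
ee_rot: [-180.0, 0.0, 153.4]
contact_force: [0.3, 0.5, -1.0]
width: 0.198
```

Call:
{"fn": "carry_out", "kwargs": {"moves": "-1 0 0 1 0;-1 0 0 1 0;-1 0 0 0 0;-1 0 0 0 0"}}

```text
time_s: 17.1
tcp_pos: [0.4815, -0.2649, 0.1657]
ee_rot: [180.0, 0.0, 153.4]
contact_force: [-0.2, 0.0, -0.7]
width: 0.194
```

Call:
{"fn": "carry_out", "kwargs": {"moves": "-1 0 0 1 0;-1 0 0 1 0;-1 0 0 0 0;-1 0 0 0 0"}}

```text
time_s: 17.43
tcp_pos: [0.4813, -0.2648, 0.1635]
ee_rot: [180.0, -0.0, 153.4]
contact_force: [-0.4, -0.8, -1.8]
width: 0.195
```

Call:
{"fn": "carry_out", "kwargs": {"moves": "-1 0 0 1 0;-1 0 0 0 0;-1 0 0 0 0"}}

```text
time_s: 17.68
tcp_pos: [0.4817, -0.265, 0.1629]
ee_rot: [180.0, 0.0, 153.4]
contact_force: [0.8, 0.1, 1.6]
width: 0.199
```

Call:
{"fn": "carry_out", "kwargs": {"moves": "0 0 0 0 0;0 0 0 0 0;0 0 0 0 0;1 0 0 0 0;1 0 0 0 0;1 0 0 0 0;1 0 0 0 0;1 0 0 0 0;1 0 0 0 0;1 0 0 0 0;1 0 0 0 0"}}

```text
time_s: 18.6
tcp_pos: [0.4814, -0.2649, 0.1626]
ee_rot: [180.0, 0.0, 153.4]
contact_force: [0.1, 0.3, 0.9]
width: 0.94
```

Call:
{"fn": "carry_out", "kwargs": {"moves": "1 0 0 -5 0;1 0 0 -10 0;1 0 0 -20 0;1 0 0 -25 0;1 0 0 -25 0;1 0 0 -20 0;1 0 0 -10 0;1 0 0 0 0;1 0 0 0 0"}}

```text
time_s: 19.35
tcp_pos: [0.4814, -0.2648, 0.2776]
ee_rot: [180.0, 0.0, 153.4]
contact_force: [-0.2, 0.1, -1.1]
width: 1.001
```

```bash
python3 - <<'E'
from h import *
go([0.523,-0.068,0.28])
s=env.capture("scene"); hsv=cv2.cvtColor(s["img"],cv2.COLOR_RGB2HSV)
print(proj(s,[[.4815,-.265,.2],[.4815,-.265,.12],[.4815,-.265,.085]]).round(1).tolist())
for y in (265,270,280,290,300,310,315): print(y,[tuple(int(v) for v in s["img"][y,x]) for x in range(182,216,3)])
E
```

```text
t 19.35 tcp [ 0.4814 -0.2648  0.2776] rot [179.98   0.03 153.38] F [-0.2458  0.138  -1.084 ] w 1.001 j7 92.5
tool shift mm [ 51.1 194.6  -2.3]
[[192.0, 262.6], [202.3, 299.4], [206.3, 313.4]]
265 [(154, 98, 115), (85, 81, 86), (255, 243, 195), (254, 240, 195), (255, 246, 207), (255, 235, 185), (103, 90, 87), (87, 84, 88), (87, 84, 88), (87, 85, 88), (85, 84, 86), (83, 81, 85)]
270 [(86, 82, 86), (86, 82, 87), (198, 156, 124), (191, 148, 116), (177, 138, 108), (183, 142, 112), (164, 128, 100), (86, 84, 89), (87, 84, 89), (85, 83, 86), (109, 108, 113), (70, 61, 65)]
280 [(87, 83, 86), (87, 83, 88), (86, 83, 87), (178, 141, 112), (185, 145, 114), (172, 134, 106), (177, 140, 110), (160, 125, 98), (70, 62, 66), (66, 57, 60), (60, 53, 54), (55, 48, 50)]
290 [(87, 84, 88), (87, 84, 88), (88, 85, 88), (53, 44, 47), (175, 136, 108), (184, 144, 113), (170, 134, 105), (176, 138, 109), (122, 98, 82), (51, 42, 43), (77, 75, 77), (88, 85, 89)]
300 [(53, 44, 45), (55, 45, 47), (56, 46, 47), (56, 46, 48), (54, 45, 47), (173, 136, 107), (181, 142, 112), (168, 133, 104), (170, 133, 105), (213, 147, 108), (243, 177, 118), (171, 123, 97)]
310 [(85, 83, 86), (72, 68, 71), (70, 66, 69), (83, 82, 88), (219, 154, 110), (240, 175, 116), (239, 173, 116), (193, 169, 157), (147, 145, 146), (250, 192, 125), (237, 171, 115), (239, 172, 117)]
315 [(84, 84, 86), (96, 87, 89), (243, 176, 117), (238, 173, 116), (244, 180, 121), (239, 175, 117), (200, 136, 91), (255, 254, 166), (151, 148, 151), (127, 122, 126), (255, 239, 144), (157, 110, 76)]
```

Brush stands upright in the stand: handle and stem pixels match the projection of a vertical brush. Now the housing.

Call:
{"fn": "carry_out", "kwargs": {"moves": "0.7 3 12 0 0;0.7 7 28 0 0;0.7 7 28 0 0;0.7 7 28 0 0;0.7 7 28 0 0;0.7 7 27 0 0;0.7 7 25 0 0;0.7 4 14 0 0;0.7 2 5 0 0;0.7 0 0 0 0;0.7 0 0 0 0;0.7 0 0 0 0"}}

```text
time_s: 20.4
tcp_pos: [0.5227, -0.0696, 0.2772]
ee_rot: [-179.9, -0.0, 153.2]
contact_force: [0.2, -0.2, -0.4]
width: 0.851
```

```bash
python3 - <<'E'
from h import *
go([0.523,-0.068,0.036])
s=env.capture("scene")
x,y,w,h=280,235,60,75; sub=cv2.cvtColor(s["img"],cv2.COLOR_RGB2HSV)[y:y+h,x:x+w]
m=((sub[...,2]>150)&(sub[...,1]<40)).astype(np.uint8)
k=max(cv2.findContours(m,cv2.RETR_EXTERNAL,cv2.CHAIN_APPROX_NONE)[0],key=cv2.contourArea); print(cv2.contourArea(k),(cv2.approxPolyDP(k,3,True).reshape(-1,2)+[x,y]).tolist())
E
```

```text
t 20.4 tcp [ 0.5227 -0.0696  0.2772] rot [-179.95   -0.02  153.22] F [ 0.2264 -0.1655 -0.3845] w 0.851 j7 68.8
tool shift mm [  0.4   1.8 241.2]
2455.5 [[313, 243], [287, 251], [280, 247], [280, 269], [285, 267], [280, 272], [280, 309], [293, 305], [294, 309], [303, 300], [309, 304], [305, 309], [310, 305], [310, 309], [317, 308], [303, 300], [327, 289], [327, 276], [335, 272], [329, 272], [329, 264]]
```

Call:
{"fn": "carry_out", "kwargs": {"moves": "0.7 0 0 15 0;0.7 0 0 30 0;0.7 0 0 30 0;0.7 0 0 30 0;0.7 0 0 30 0;0.7 0 0 20 0;0.7 0 0 10 0;0.7 0 0 5 0;0.7 0 0 0 0;0.7 0 0 0 0"}}

```text
time_s: 21.28
tcp_pos: [0.5241, -0.0682, 0.1087]
ee_rot: [180.0, 0.1, 153.3]
contact_force: [-0.5, -0.0, 0.5]
width: 0.85
```

```bash
python3 - <<'E'
from h import *
go([0.523,-0.068,0.036])
E
```

```text
t 21.28 tcp [ 0.5241 -0.0682  0.1087] rot [179.95   0.1  153.33] F [-0.5018 -0.0389  0.4726] w 0.85 j7 72.2
tool shift mm [ 1.2 -0.4 72.7]
```

Call:
{"fn": "carry_out", "kwargs": {"moves": "0.7 1 0 8 0;0.7 0 0 12 0;0.7 0 0 15 0;0.7 0 0 15 0;0.7 0 0 12 0;0.7 0 0 7 0;0.7 0 0 3 0;0.7 0 0 0 0;0.7 0 0 0 0"}}

```text
time_s: 22.03
tcp_pos: [0.5227, -0.0673, 0.0359]
ee_rot: [180.0, 0.0, 153.4]
contact_force: [0.2, 0.2, -0.2]
width: 0.85
```

Call:
{"fn": "carry_out", "kwargs": {"moves": "-1 0 0 0 0;-1 0 0 0 0;-1 0 0 0 0;-1 0 0 0 0;-1 0 0 0 0;-1 0 0 0 0;-1 0 0 0 0;-1 0 0 0 0;-1 0 0 0 0;-1 0 0 0 0", "force": 40}}

```text
time_s: 22.87
tcp_pos: [0.5227, -0.0671, 0.0359]
ee_rot: [180.0, 0.0, 153.4]
contact_force: [-0.0, 2.4, 3.7]
width: 0.569
```

Call:
{"fn": "carry_out", "kwargs": {"moves": "-1 0 0 -5 0;-1 0 0 -10 0;-1 0 0 -15 0;-1 0 0 -20 0;-1 0 0 -20 0;-1 0 0 -20 0;-1 0 0 -15 0;-1 0 0 -10 0;-1 0 0 -5 0;-1 0 0 0 0;-1 0 0 0 0"}}

```text
time_s: 23.78
tcp_pos: [0.5217, -0.0672, 0.1549]
ee_rot: [-180.0, -0.1, 153.4]
contact_force: [0.7, -0.2, -4.0]
width: 0.573
```

Call:
{"fn": "carry_out", "kwargs": {"moves": "-1 4 8 0 0;-1 9 16 0 0;-1 14 26 0 0;-1 15 28 0 0;-1 15 28 0 0;-1 15 28 0 0;-1 15 28 0 0;-1 15 28 0 0;-1 15 28 0 0;-1 13 24 0 0;-1 8 13 0 0;-1 3 5 0 0"}}

```text
time_s: 24.78
tcp_pos: [0.5106, 0.233, 0.154]
ee_rot: [-180.0, -0.1, 153.7]
contact_force: [0.4, -0.1, -3.7]
width: 0.573
```

Call:
{"fn": "carry_out", "kwargs": {"moves": "-1 0 0 0 -3;-1 0 0 0 -5;-1 0 0 0 -6;-1 0 0 0 -6;-1 0 0 0 -6;-1 0 0 0 -6;-1 0 0 0 -4;-1 0 0 0 -2;-1 0 0 0 0;-1 0 0 0 0;-1 0 0 0 0"}}

```text
time_s: 25.7
tcp_pos: [0.5126, 0.2278, 0.1551]
ee_rot: [-180.0, -0.0, -168.7]
contact_force: [0.3, 0.0, -4.2]
width: 0.571
```

```bash
python3 - <<'E'
from h import *
go([0.5134,0.2284,0.06])
s=env.capture("scene"); t=env.capture("top")
a=cv2.resize(s["img"][120:250,310:440,::-1],(500,500),interpolation=cv2.INTER_CUBIC)
cv2.imwrite("pics/h1.png",a)
E
```

```text
t 25.7 tcp [0.5126 0.2278 0.1551] rot [-179.97   -0.05 -168.73] F [ 0.274   0.009  -4.2286] w 0.571 j7 76.6
tool shift mm [-1.   0.5 95.1]
```

Call:
{"fn": "carry_out", "kwargs": {"moves": "-1 0 0 5 0;-1 0 0 10 0;-1 0 0 18 0;-1 0 0 20 0;-1 0 0 20 0;-1 0 0 15 0;-1 0 0 8 0;-1 0 0 4 0;-1 0 0 2 0;-1 0 0 0 0;-1 0 0 0 0"}}

```text
time_s: 26.72
tcp_pos: [0.5135, 0.2288, 0.0545]
ee_rot: [180.0, 0.1, -168.6]
contact_force: [-0.1, -0.1, -3.7]
width: 0.571
```

Call:
{"fn": "carry_out", "kwargs": {"moves": "-1 0 0 2 0;-1 0 0 2 0;-1 0 0 1 0;-1 0 0 0 0;-1 0 0 0 0"}}

```text
time_s: 27.13
tcp_pos: [0.5128, 0.2284, 0.0486]
ee_rot: [180.0, 0.0, -168.6]
contact_force: [0.9, -0.2, -4.7]
width: 0.571
```

Call:
{"fn": "carry_out", "kwargs": {"moves": "-1 0 0 1 0;-1 0 0 1 0;-1 0 0 0 0;-1 0 0 0 0"}}

```text
time_s: 27.47
tcp_pos: [0.5128, 0.2283, 0.0465]
ee_rot: [-180.0, -0.0, -168.6]
contact_force: [0.7, -0.5, -4.2]
width: 0.573
```

Call:
{"fn": "carry_out", "kwargs": {"moves": "-1 0 0 1 0;-1 0 0 0 0;-1 0 0 0 0"}}

```text
time_s: 27.72
tcp_pos: [0.513, 0.2285, 0.0459]
ee_rot: [180.0, 0.0, -168.6]
contact_force: [-0.3, -0.3, -1.2]
width: 0.574
```

Call:
{"fn": "carry_out", "kwargs": {"moves": "-1 0 3 0.5 0;-1 0 3 0 0;-1 0 3 0 0;-1 0 2 0 0;-1 0 1 0 0;-1 0 0 0 0;-1 0 0 0 0"}}

```text
time_s: 28.3
tcp_pos: [0.5115, 0.2404, 0.0459]
ee_rot: [180.0, 0.1, -168.6]
contact_force: [1.1, -3.6, 5.5]
width: 0.574
```

Call:
{"fn": "carry_out", "kwargs": {"moves": "-1 0 1 0 0;-1 0 1 0 0;-1 0 0 0 0;-1 0 0 0 0"}}

```text
time_s: 28.63
tcp_pos: [0.5111, 0.2419, 0.0459]
ee_rot: [-180.0, 0.1, -168.6]
contact_force: [0.7, -4.7, 5.6]
width: 0.577
```

Call:
{"fn": "carry_out", "kwargs": {"moves": "-1 0 1 0 0;-1 0 1 0 0;-1 0 0 0 0;-1 0 0 0 0"}}

```text
time_s: 28.97
tcp_pos: [0.5107, 0.2439, 0.0459]
ee_rot: [-180.0, 0.1, -168.6]
contact_force: [1.7, -4.0, 5.7]
width: 0.57
```

Call:
{"fn": "carry_out", "kwargs": {"moves": "-1 0 1 0 0;-1 0 1 0 0;-1 0 0 0 0;-1 0 0 0 0"}}

```text
time_s: 29.3
tcp_pos: [0.5103, 0.2458, 0.0459]
ee_rot: [-180.0, 0.1, -168.6]
contact_force: [0.8, -4.7, 5.8]
width: 0.569
```

Call:
{"fn": "carry_out", "kwargs": {"moves": "-1 0 1 0 0;-1 0 1 0 0;-1 0 0 0 0;-1 0 0 0 0"}}

```text
time_s: 29.63
tcp_pos: [0.5102, 0.2464, 0.0459]
ee_rot: [-179.9, 0.1, -168.7]
contact_force: [0.8, -7.7, 7.1]
width: 0.573
```

Call:
{"fn": "carry_out", "kwargs": {"moves": "-1 0 1 0 0;-1 0 1 0 0;-1 0 0 0 0;-1 0 0 0 0"}}

```text
time_s: 29.97
tcp_pos: [0.5102, 0.2465, 0.046]
ee_rot: [-179.8, 0.1, -168.7]
contact_force: [0.9, -10.1, 8.5]
width: 0.569
```

Call:
{"fn": "carry_out", "kwargs": {"moves": "-1 -3 0 0 0;-1 -3 0 0 0;-1 -3 0 0 0;-1 -2 0 0 0;-1 0 0 0 0;-1 0 0 0 0;-1 0 0 0 0"}}

```text
time_s: 30.55
tcp_pos: [0.5149, 0.2475, 0.0462]
ee_rot: [-179.7, -0.7, -168.7]
contact_force: [-14.5, -14.3, 24.8]
width: 0.57
```

Call:
{"fn": "carry_out", "kwargs": {"moves": "-1 -1 0 0 0;-1 -1 0 0 0;-1 0 0 0 0;-1 0 0 0 0"}}

```text
time_s: 30.88
tcp_pos: [0.5164, 0.2478, 0.0462]
ee_rot: [-179.7, -0.7, -168.7]
contact_force: [-16.4, -14.6, 25.9]
width: 0.568
```

Call:
{"fn": "carry_out", "kwargs": {"moves": "-1 -1 0 0 0;-1 -1 0 0 0;-1 0 0 0 0;-1 0 0 0 0"}}

```text
time_s: 31.22
tcp_pos: [0.5185, 0.2482, 0.0462]
ee_rot: [-179.7, -0.7, -168.7]
contact_force: [-16.4, -15.1, 25.8]
width: 0.571
```

Call:
{"fn": "carry_out", "kwargs": {"moves": "-1 0 0 -0.5 0;-1 0 0 -0.5 0;-1 -1 0 0 0;-1 -1 0 0 0;-1 0 0 0 0;-1 0 0 0 0"}}

```text
time_s: 31.72
tcp_pos: [0.5208, 0.2486, 0.0462]
ee_rot: [-179.7, -0.7, -168.7]
contact_force: [-12.6, -13.2, 18.0]
width: 0.571
```

Call:
{"fn": "carry_out", "kwargs": {"moves": "-1 -1 0 0 0;-1 -1 0 0 0;-1 0 0 0 0;-1 0 0 0 0"}}

```text
time_s: 32.05
tcp_pos: [0.5227, 0.249, 0.0462]
ee_rot: [-179.7, -0.7, -168.7]
contact_force: [-12.6, -14.0, 18.5]
width: 0.571
```

Call:
{"fn": "carry_out", "kwargs": {"moves": "-1 -1 0 -0.5 0;-1 -1 0 0 0;-1 0 0 0 0;-1 0 0 0 0"}}

```text
time_s: 32.38
tcp_pos: [0.5239, 0.2493, 0.0462]
ee_rot: [-179.7, -0.8, -168.7]
contact_force: [-13.7, -13.3, 17.3]
width: 0.572
```

Call:
{"fn": "carry_out", "kwargs": {"moves": "-1 -1 0 0 0;-1 -1 0 0 0;-1 0 0 0 0;-1 0 0 0 0"}}

```text
time_s: 32.72
tcp_pos: [0.5239, 0.2493, 0.0462]
ee_rot: [-179.7, -1.0, -168.7]
contact_force: [-19.6, -15.4, 22.0]
width: 0.575
```

Both fences have been reached, but the tool has tilted by about 1° while sliding. I back the push off, let the housing settle flat, grip it again and press again.

Call:
{"fn": "carry_out", "kwargs": {"moves": "-1 2 0 0 0;-1 2 0 0 0;-1 0 -2 0 0;-1 0 -1 0 0;-1 0 0 0 0;-1 0 0 0 0;-1 0 0 0 0"}}

```text
time_s: 33.3
tcp_pos: [0.5239, 0.2492, 0.0461]
ee_rot: [-179.9, -0.5, -168.6]
contact_force: [-8.3, -7.2, 9.9]
width: 0.574
```

```bash
python3 - <<'E'
from h import *
go([0.5239,0.2493,0.0459])
s=env.capture("scene")
cv2.imwrite("pics/h2.png",cv2.resize(s["img"][110:240,330:450,::-1],(554,600),interpolation=cv2.INTER_CUBIC))
E
```

```text
t 33.3 tcp [0.5239 0.2492 0.0461] rot [-179.9    -0.49 -168.63] F [-8.3453 -7.179   9.9004] w 0.574 j7 76.9
tool shift mm [0.  0.1 0.2]
```

View pics/h2.png

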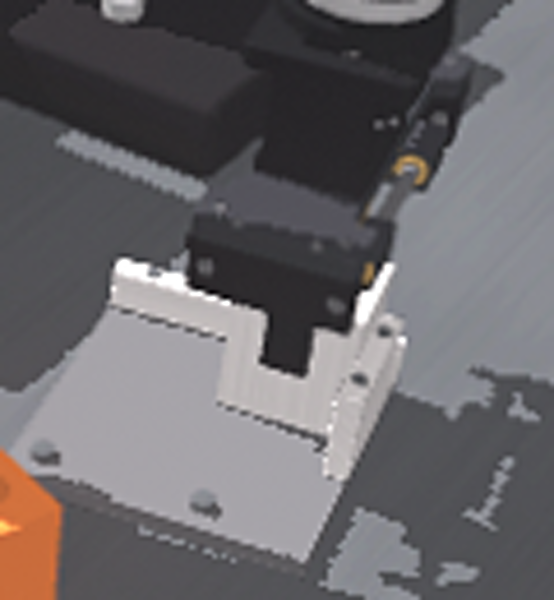

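The housing sits in the corner, with its front face's foot line on the plate at (220,405)-(325,445) against the short fence at (335,400). I unwind the rest and regrip.

Call:
{"fn": "carry_out", "kwargs": {"moves": "-1 2 0 -0.5 0;-1 1 -2 0 0;-1 0 -1 0 0;-1 0 0 0 0;-1 0 0 0 0"}}

```text
time_s: 33.77
tcp_pos: [0.5242, 0.2479, 0.0463]
ee_rot: [180.0, -0.1, -168.6]
contact_force: [-2.3, 0.1, -4.2]
width: 0.568
```

Call:
{"fn": "carry_out", "kwargs": {"moves": "0.3 0 0 0 0;0.3 0 0 0 0;0.3 0 0 0 0;0.3 0 0 0 0;0.3 0 0 0 0;0.3 0 0 0 0"}}

```text
time_s: 34.27
tcp_pos: [0.5257, 0.2474, 0.0474]
ee_rot: [180.0, 0.0, -168.6]
contact_force: [-0.7, 1.0, 1.4]
width: 0.649
```

Call:
{"fn": "carry_out", "kwargs": {"moves": "0.3 0 2 0 0;0.3 0 0 0 0;0.3 0 0 0 0;-1 0 0 0 0;-1 0 0 0 0;-1 0 0 0 0;-1 0 0 0 0;-1 0 0 0 0;-1 0 0 0 0", "force": 50}}

```text
time_s: 35.02
tcp_pos: [0.525, 0.2488, 0.0471]
ee_rot: [-180.0, -0.0, -168.6]
contact_force: [-0.4, -1.2, -0.0]
width: 0.57
```

Call:
{"fn": "carry_out", "kwargs": {"moves": "-1 0 0 0.5 0;-1 0 0 0.5 0;-1 0 1 0 0;-1 -1 1 0 0;-1 -1 1 0 0;-1 0 0 0 0;-1 0 0 0 0"}}

```text
time_s: 35.6
tcp_pos: [0.525, 0.249, 0.0471]
ee_rot: [-179.8, -0.3, -168.7]
contact_force: [-8.4, -9.3, 14.1]
width: 0.567
```

Call:
{"fn": "carry_out", "kwargs": {"moves": "-1 0 1 -0.5 0;-1 -1 1 0 0;-1 0 1 0 0;-1 -1 1 0 0;-1 0 1 0 0;-1 0 0 0 0;-1 0 0 0 0"}}

```text
time_s: 36.18
tcp_pos: [0.5249, 0.2494, 0.0472]
ee_rot: [-179.5, -0.6, -168.9]
contact_force: [-12.7, -18.2, 19.3]
width: 0.572
```

Call:
{"fn": "carry_out", "kwargs": {"moves": "-1 0 1 -0.5 0;-1 -1 1 0 0;-1 0 0 -0.5 0;-1 0 0 0 0;-1 0 0 0 0;-1 0 0 0 0"}}

```text
time_s: 36.68
tcp_pos: [0.5249, 0.2495, 0.0473]
ee_rot: [-179.3, -0.7, -168.9]
contact_force: [-12.3, -20.3, 17.2]
width: 0.573
```

```bash
python3 - <<'E'
from h import *
go([0.5249,0.2494,0.0472])
st=env.get_state(); f=st["contact_force"]; y=np.radians(11.3); print("Fu",f[0]*np.cos(y)+f[1]*np.sin(y),"Fv",-f[0]*np.sin(y)+f[1]*np.cos(y))
s=env.capture("scene"); o=cv2.imread("pics/scene0.png")
# block outline vs projected seat model
u=np.array([np.cos(y),np.sin(y)]);v=np.array([-u[1],u[0]]);c=st["tcp_pos"][:2]
P=[np.r_[c+a*u-.025*v,z] for z in (.01,.08) for a in (-.031,.031)]; print(proj(s,P).round(1).tolist())
d=np.abs(s["img"].astype(int)-o[:,:,::-1]).max(2); r=lambda x,y,w,h:int((d[y:y+h,x:x+w]>60).sum())
print("bystander diffs: bearing",r(278,202,26,20),"collar",r(325,343,28,25),"pulley",r(362,282,36,34),"hammer",r(340,290,130,125),"wrench",r(395,248,80,48),"driver",r(180,238,80,70),"orange",r(303,203,42,50))
g=cv2.cvtColor(s["img"],cv2.COLOR_RGB2GRAY); print(g[190:212,385].tolist(), g[190:212,391].tolist())
E
```

```text
t 36.68 tcp [0.5249 0.2495 0.0473] rot [-179.32   -0.73 -168.92] F [-12.2744 -20.26    17.1648] w 0.573 j7 76.1
tool shift mm [ 0.  -0.1  0.1]
Fu -16.006357468021754 Fv -17.462102999980612
[[376.7, 196.1], [403.2, 204.2], [380.4, 170.6], [408.3, 178.7]]
bystander diffs: bearing 16 collar 0 pulley 0 hammer 42 wrench 260 driver 118 orange 464
[184, 184, 185, 185, 186, 185, 185, 185, 186, 159, 90, 168, 166, 165, 165, 165, 165, 164, 165, 164, 165, 165] [195, 193, 189, 188, 188, 187, 187, 186, 186, 186, 188, 165, 85, 170, 166, 165, 165, 165, 165, 165, 165, 165]
```

```bash
python3 -c "
from h import *
print(env.sign_off()); go([0.5249,0.2495,0.0473])"
```

```text
the job is handed in; nothing more can be done
None
the job is handed in; nothing more can be done
```

I scrubbed the housing's hole bottom–mouth–bottom and put the brush back upright in its stand. The housing is now pressed into the corner plate. I handed the job in at about 37 s with the gripper still holding it; no verdict is reported.

**Brush:**
- It slid about 17 mm in the fingers on the first lift, because I lifted before they had fully closed. I found the bottom of the hole by touch instead.
- Both down strokes ended on clear floor contact, about 14 N and 8 N, at the same height.
- At the mouth, the foot was about level with the housing's top.
- After release, the handle's pixels matched an upright brush in the stand.

**Housing:**
- It tilted about 1° while sliding into the corner, so I eased off, let it settle, gripped it again and pressed again.
- The last reading shows about 16 N towards the short fence and 17 N towards the long one. Friction on the plate takes part of each.
- The tool was tilted about 0.7°. The housing's foot line looked straight and even on the plate, but 1–2 pixels from where I projected it.

**Disagreements and weak checks:**
- The two cameras differed by 3 to 5 mm throughout.
- The final check for moved bystanders was not clean. The collar and pulley did not change, while the orange block, wrench, screwdriver, hammer and bearing areas did. I put that down to shadows, since the arm did not go near the tools on the bench and only passed above the orange block, but I did not confirm it with a picture.

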